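# Find the socket that fits the mill's nut

## Robot

A 7-joint arm with a two-finger parallel gripper is mounted at the origin on the work surface. World frame = base frame: x ahead of the robot, y to its left, z up, the work surface at z = 0. Lengths are in m, angles in rad, forces in N, time in s.
With the tool pointing down it reaches from about 0.425 to 0.825 m from the base axis. Payload 3.6 kg.
Tool frame: the origin (TCP) lies where the fingers leave the gripper's body, on its centre line; the fingertips stand 73 mm ahead of it and the grasp point (between the pads) lies 54 mm ahead of it; x points along the fingers, y is the direction in which the jaws open and shut, and the axes are right-handed (so a half turn about x gives the same grasp; the last joint's range is limited). The gripper opens to 85 mm and grips with 20 to 120 N. Pads are 22 mm wide; open, the fingers measure 114 mm over their backs; the gripper's body (76 mm by 85 mm) begins 54 mm behind the grasp point. The pads swing forward as they close: fully open they stand 13 mm farther back than shut.
Start: joints at [1.175, 0.615, -0.013, 1.423, 0.008, 1.103, -0.04], TCP at [0.234, -0.606, 0.304] pointing down, gripper open.
Joint ranges: [-3.12, 3.12], [-0.3, 2.06], [-1.34, 1.32], [0.26, 2.42], [-1.36, 4.5], [0.01, 1.98], [-2.84, 2.84]. Speed limits (rad/s): [2.79, 2.79, 3.14, 3.14, 3.14, 3.14, 3.14].

## Interface

Orientations are given as a unit quaternion [x, y, z, w].
In Python, from station import arm, snapshot, camera_info, ticket gives the robot as it stands. Calls block until the motion is done:
- arm.movep(position, orientation): joint-space move of the TCP to a pose.
- arm.line_to(position, velocity=0.15, ori=None): straight line of the TCP; ori=None keeps the orientation; velocity is the mean speed in m/s.
- arm.move_j(angles): joint-space move.
- arm.move_gripper(opening, effort=None): opening from 0.0 (shut) to 1.0 (fully open); effort is the grip in N (None keeps the last); returns when the fingers have stopped.
- arm.pause(seconds).
- arm.ik(position, orientation): joint angles nearest the present ones, or None.
- snapshot(name): name is "scene" or "top" or "wrist"; returns the picture (420x560x3 uint8, blue, green, red); there is no depth.
- camera_info(name): a dict with "fx", "fy", "cx", "cy" (pixels), "dist_coeffs" ([k1, k2, p1, p2, k3] as OpenCV has them; the pictures are not rectified), "R" (3x3) and "t" (3): a world point X has camera coordinates R X + t; the wrist camera has in their place "T_tool_cam" (4x4, takes a point from camera to tool coordinates, whose origin is the TCP and whose axes are the tool frame's). Camera axes: x right, y down, z forward; pixel columns grow to the right and rows downward; lengths in m; the calibration is good to about 2 mm. A picture is of the moment at which its call begins: read the wrist's pose just before it. camera_info takes no time and is no camera call.
A pose or a line that the arm cannot do raises arm.MotionError and nothing moves.
- ticket.finish_job(): hands the job in, once; it reports no verdict.
Readings, each from a call of its own:
- arm.read_time(): time.
- arm.read_joint_positions(): joint angles.
- arm.read_dq(): joint speeds.
- arm.read_effort(): joint torques, N m.
- arm.read_tool_pos(): TCP position.
- arm.read_eef_rot(): TCP orientation.
- arm.read_ft_force(): force on the tool from outside, world axes, zero at the start.
- arm.read_wrist_torque(): the same for the moment, N m.
- arm.read_opening(): opening from 0.0 (shut) to 1.0 (fully open).
Only numpy, scipy, OpenCV 4.12 (cv2) and the standard library are available. Lean on these libraries where they do the work, as an engineer would, in place of code of your own. Each camera call takes 0.05 s, during which the arm holds its last target.

## Task

One of the three nut sockets standing on the bench fits the hex nut of the milling head mounted on the mill (not the spare heads on the plywood stand): try them on it without forcing, keep the one that fits pushed fully home over the nut, and finish while still gripping it there. Any socket that does not fit goes back on the bench, standing upright on its mouth; leave the other things where they are.

Things in the scene. Friction and masses are not known exactly. Their poses are not given: they have to be found in the camera images.
- mill_seat (a point): Centre of the mill's seat, on top of its fixed grey base (50 mm high, 170 mm wide in y, from -95 to +195 mm in x of this point). White motor housing at x +102 to +188 mm, 85 mm above the bench. The mounted head (aluminium disc 120 mm wide, 28 thick, ring of holes) is centred here; its nut's base is 30 mm up.
- spare_stand: Plywood stand 250 x 130 x 50 mm with the two spare heads, not to be used; origin under its centre. How sockets fit any nut: the right bore is 2.5 mm wider over flats than the nut and goes home between nut and collar (1.6 mm play); one too small stops on the nut's chamfer, about 18 mm short; one too large stops on the collar, 10 mm short.
- head_a_nut (a point): Steel hex nut of milling head A (alike heads; which is on the mill varies): centre of its base on the dark washer, where a seated socket's mouth rests. Stands 20 mm above this point: 16 mm of flats, then a 4 mm conical chamfer. Two flats face +x and -x; z up. Does not turn. 25 to 40 mm over flats, unmarked; a round collar 10 mm high encircles it. Each head's nut and collar suit one socket.
- head_b_nut (a point): Steel hex nut of milling head B (alike heads; which is on the mill varies): centre of its base on the dark washer, where a seated socket's mouth rests. Stands 20 mm above this point: 16 mm of flats, then a 4 mm conical chamfer. Two flats face +x and -x; z up. Does not turn. 25 to 40 mm over flats, unmarked; a round collar 10 mm high encircles it. Each head's nut and collar suit one socket.
- head_c_nut (a point): Steel hex nut of milling head C (alike heads; which is on the mill varies): centre of its base on the dark washer, where a seated socket's mouth rests. Stands 20 mm above this point: 16 mm of flats, then a 4 mm conical chamfer. Two flats face +x and -x; z up. Does not turn. 25 to 40 mm over flats, unmarked; a round collar 10 mm high encircles it. Each head's nut and collar suit one socket.
- socket_small_mid (a point): Smallest of three loose ivory nut sockets (160 g), standing mouth down, 110 mm tall; point half-way up its axis, z up. Body 0 to 30 mm above the mouth: hexagon 38.5 mm over flats, 44.5 over corners. Above it a shoulder and waist; at 60 to 110 mm a steel adapter to grip, 24 mm square, faces square to x and y. Hex bore 30 mm deep, two flats facing +x and -x. Bore grows with outside size.
- socket_medium_mid (a point): Middle one of three loose ivory nut sockets (160 g), standing mouth down, 110 mm tall; point half-way up its axis, z up. Body 0 to 30 mm above the mouth: hexagon 46.5 mm over flats, 53.5 over corners. Above it a shoulder and waist; at 60 to 110 mm a steel adapter to grip, 24 mm square, faces square to x and y. Hex bore 30 mm deep, two flats facing +x and -x. Bore grows with outside size.
- socket_large_mid (a point): Largest of three loose ivory nut sockets (160 g), standing mouth down, 110 mm tall; point half-way up its axis, z up. Body 0 to 30 mm above the mouth: hexagon 54.5 mm over flats, 63 over corners. Above it a shoulder and waist; at 60 to 110 mm a steel adapter to grip, 24 mm square, faces square to x and y. Hex bore 30 mm deep, two flats facing +x and -x. Bore grows with outside size.
- amber_jar_mid (a point): Bystander: open amber glass jar 66 mm across, 108 mm tall; point half-way up.
- pusher_mid (a point): Bystander: ivory turned pusher standing on end, up to 72 mm across, 170 mm tall; point half-way up.
- screen: Bystander: loose perforated steel plate lying flat, 60 x 50 x 4 mm; origin at the centre of its underside.
- brush: Bystander: small brush lying on the bench, about 0.2 m long, below 40 mm high.
- driver: Bystander: screwdriver lying on the bench, about 0.2 m long, below 40 mm high.
- dish: Bystander: small white bowl 84 mm across, 30 mm tall; origin at the centre of its underside.
There are look-alikes about, which are no part of the job. What is shaped like the part that bears socket_medium_mid but blue is not meant.

How it is judged:
By the outcome, as a careful person would: the job done as asked, in the order asked, and still so for the second after the job is handed in, while the arm keeps its last pose, push and grip.
It also fails if it takes over 64 s, if anything falls off the work surface, if the arm or the gripper's body presses on something with over 40 N, if the wrist force passes 120 N, or if a joint passes its speed limit or range.

## Working session

There is one attempt and no reset: what is moved stays moved. The work goes in short steps, each a Python script; the robot and the scene stay as the last script left them, time stands still between calls to the robot, and variables do not carry over. Pictures are saved under pics/ and viewed, and the job is handed in when it is done.

```bash
ls; mkdir -p pics; python3 - <<'E'
from station import arm,snapshot,camera_info
import cv2
for n in ["scene","top","wrist"]:
    cv2.imwrite(f"pics/{n}0.png",snapshot(n)); print(n,camera_info(n))
print(arm.read_time(),arm.read_tool_pos(),arm.read_eef_rot())
E
```

```text
pics
scene {'fx': 471.8711398656054, 'fy': 471.8711398656054, 'cx': 284.4563169800162, 'cy': 199.94363678240583, 'dist_coeffs': array([-0.14957567,  0.        ,  0.        ,  0.        ,  0.        ]), 'R': array([[ 0.76266324,  0.6467107 , -0.0104902 ],
       [ 0.48598882, -0.5836761 , -0.65048988],
       [-0.42680164,  0.4910066 , -0.75944248]]), 't': array([-0.42876508, -0.1920526 ,  1.63568444])}
top {'fx': 484.81645257680503, 'fy': 484.81645257680503, 'cx': 278.0270937681766, 'cy': 208.57695078872746, 'dist_coeffs': array([-0.1496577,  0.       ,  0.       ,  0.       ,  0.       ]), 'R': array([[ 0.02970439, -0.99953046, -0.0075173 ],
       [-0.99252278, -0.02860371, -0.11866066],
       [ 0.11838992,  0.01098583, -0.99290641]]), 't': array([0.01531812, 0.53882701, 1.37286091])}
wrist {'fx': 315.6666201079201, 'fy': 315.6666201079201, 'cx': 277.5753784198289, 'cy': 206.55875021226117, 'dist_coeffs': array([-0.06281683,  0.        ,  0.        ,  0.        ,  0.        ]), 'T_tool_cam': array([[-1.08975523e-03, -2.61414386e-01,  9.65226052e-01,
        -7.09190666e-02],
       [ 9.99999330e-01, -6.61795202e-04,  9.49779293e-04,
         5.42614381e-04],
       [ 3.90495999e-04,  9.65226440e-01,  2.61414933e-01,
        -6.54566734e-02],
       [ 0.00000000e+00,  0.00000000e+00,  0.00000000e+00,
         1.00000000e+00]])}
0.15 [ 0.2341963  -0.60587158  0.30298984] [-0.69498875 -0.13038404  0.69523573 -0.12898807]
```

View pics/scene0.png

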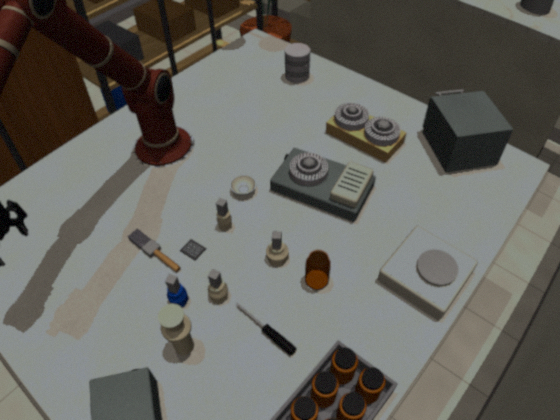

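View pics/top0.png

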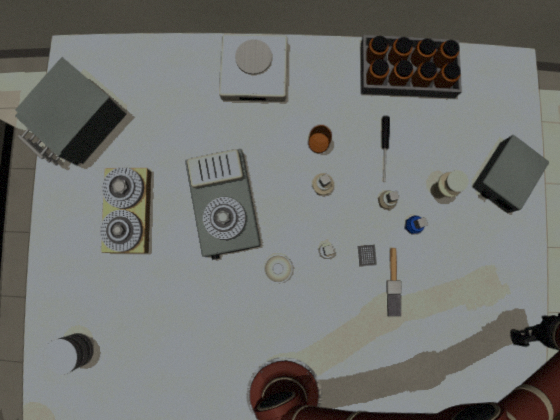

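View pics/wrist0.png

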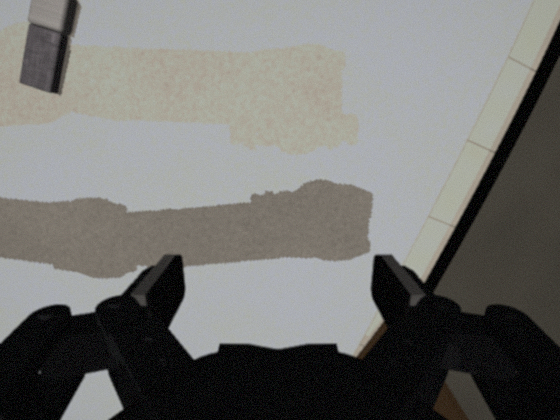

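```bash
cat > h.py <<'E'
import numpy as np, cv2
from station import arm,snapshot,camera_info,ticket
from scipy.spatial.transform import Rotation as Ro
def cam(n,p=None,q=None):
    c=camera_info(n); K=np.array([[c['fx'],0,c['cx']],[0,c['fy'],c['cy']],[0,0,1]]); D=np.array(c['dist_coeffs'])
    if n=='wrist':
        T=np.eye(4);T[:3,:3]=Ro.from_quat(q).as_matrix();T[:3,3]=p
        W=np.linalg.inv(T@np.array(c['T_tool_cam'])); return K,D,W[:3,:3],W[:3,3]
    return K,D,np.array(c['R']),np.array(c['t'])
def onplane(C,uv,z):
    K,D,R,t=C
    n=cv2.undistortPoints(np.array([[uv]],float),K,D)[0,0]
    d=R.T@np.array([n[0],n[1],1]); o=-R.T@t
    return o+d*(z-o[2])/d[2]
def proj(C,X):
    K,D,R,t=C
    return cv2.projectPoints(np.atleast_2d(np.array(X,float)),cv2.Rodrigues(R)[0],t,K,D)[0][:,0]
def down(yaw):
    # tool x down; tool y horizontal at angle yaw from world x
    x=np.array([0,0,-1.]);y=np.array([np.cos(yaw),np.sin(yaw),0]);z=np.cross(x,y)
    return Ro.from_matrix(np.stack([x,y,z],1)).as_quat()
E
python3 - <<'E'
from h import *
im=cv2.imread('pics/top0.png')
cv2.imwrite('pics/t_sock.png',cv2.resize(im[130:280,300:440],None,fx=4.0,fy=4.0,interpolation=cv2.INTER_CUBIC))
cv2.imwrite('pics/t_mill.png',cv2.resize(im[140:270,90:290],None,fx=4,fy=4,interpolation=cv2.INTER_CUBIC))
C=cam('top')
for n,uv,z in [('A',(323,178),.11),('B',(390,194),.11),('C',(327,246),.11),('mill',(224,217),.1)]: print(n,onplane(C,uv,z))
E
```

```text
A [ 0.61740687 -0.09135284  0.11      ]
B [ 0.57834308 -0.27797299  0.11      ]
C [ 0.43038682 -0.10577148  0.11      ]
mill [0.50236941 0.17862865 0.1       ]
```

View pics/t_sock.png

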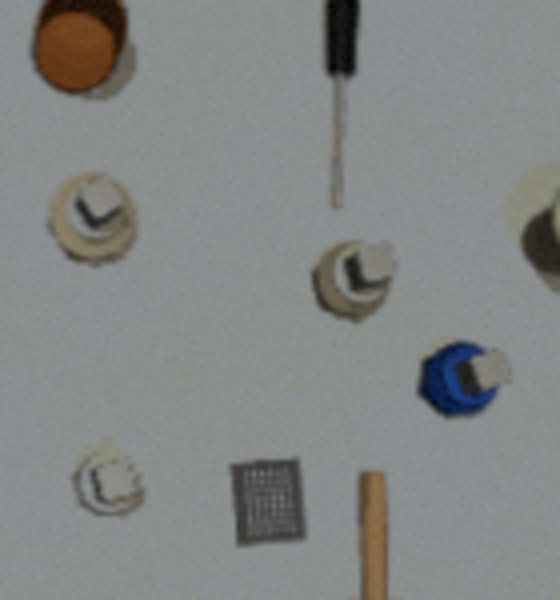

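View pics/t_mill.png

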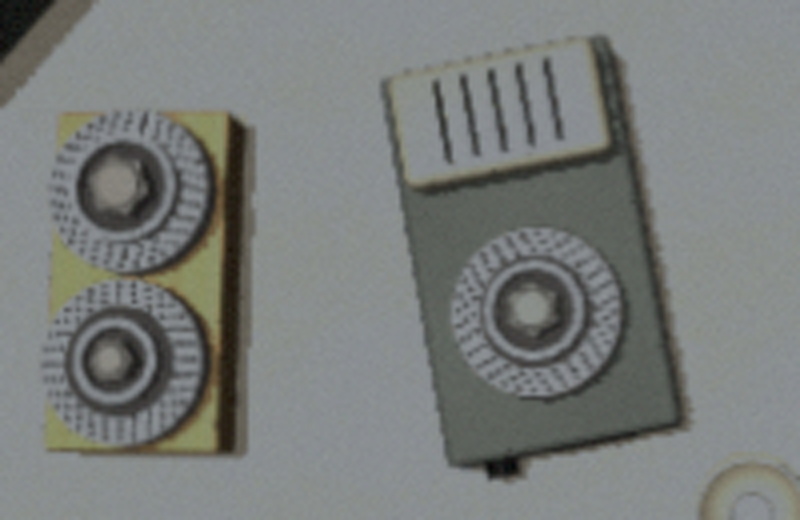

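```bash
python3 - <<'E'
from h import *
C=cam('top')
f=lambda a,b,z,ox=90,oy=140:onplane(C,(ox+a/4,oy+b/4),z)
P=[f(447,465,.05),f(383,80,.05),f(683,425,.05)]
print(P, np.degrees(np.arctan2(*(P[1]-P[0])[1::-1])),np.linalg.norm(P[1]-P[0]),np.linalg.norm(P[2]-P[0]))
e=P[1]-P[0];e/=np.linalg.norm(e);n=np.array([e[1],-e[0],0])
print('seat from base', P[0]+e*.095+n*.085)
N=f(530,308,.1);print('nut',N)
disc=f(537,312,.078);print('disc',disc)
yaw=np.arctan2(e[1],e[0])
print(arm.read_eef_rot(), Ro.from_quat(arm.read_eef_rot()).as_matrix())
for k in range(4):
    print(k,arm.ik([N[0],N[1],.30],down(yaw+k*np.pi/2)))
E
```

```text
[array([0.39319889, 0.24379573, 0.05      ]), array([0.6710749 , 0.30452322, 0.05      ]), array([0.42696047, 0.07670058, 0.05      ])] 12.327695561531295 0.2844343567031061 0.17047179129111023
seat from base [0.50415615 0.18103837 0.05      ]
nut [0.5022466  0.18278508 0.1       ]
disc [0.50173841 0.18050718 0.078     ]
[-0.69498875 -0.13038404  0.69523573 -0.12898807] [[-7.05434150e-04  3.60585107e-01 -9.32726049e-01]
 [ 1.87664360e-03 -9.32724162e-01 -3.60585797e-01]
 [-9.99997990e-01 -2.00476391e-03 -1.87142573e-05]]
0 [ 0.12903544  0.54834223 -0.80752398  1.74896059  0.45187965  1.04038619
 -0.62497296]
1 [ 0.30619859  0.70498714 -1.19697457  1.74433015  0.70477843  1.19760061
  0.69628519]
2 [ 0.28890152  0.6803395  -1.1482959   1.74475302  0.672161    1.17169236
  2.29928842]
3 [-0.12494568  0.46396351 -0.39231183  1.75644672  0.21002698  0.96250531
 -1.9562028 ]
```

```bash
cat >> h.py <<'E'
def look(name):
    p,q=arm.read_tool_pos(),arm.read_eef_rot(); im=snapshot('wrist'); cv2.imwrite(f'pics/{name}.png',im)
    np.savez(f'pics/{name}.npz',p=p,q=q); return im
def camof(name):
    d=np.load(f'pics/{name}.npz'); return cam('wrist',d['p'],d['q'])
E
python3 - <<'E'
from h import *
arm.movep([0.55,-.17,.33],down(-np.pi/2-.2)); im=look('w1')
print(arm.read_time(),arm.read_tool_pos())
cv2.imwrite('pics/w1b.png',cv2.resize(im,(800,600),interpolation=cv2.INTER_CUBIC))
E
```

```text
2.15 [ 0.54959898 -0.17148182  0.32993056]
```

View pics/w1b.png

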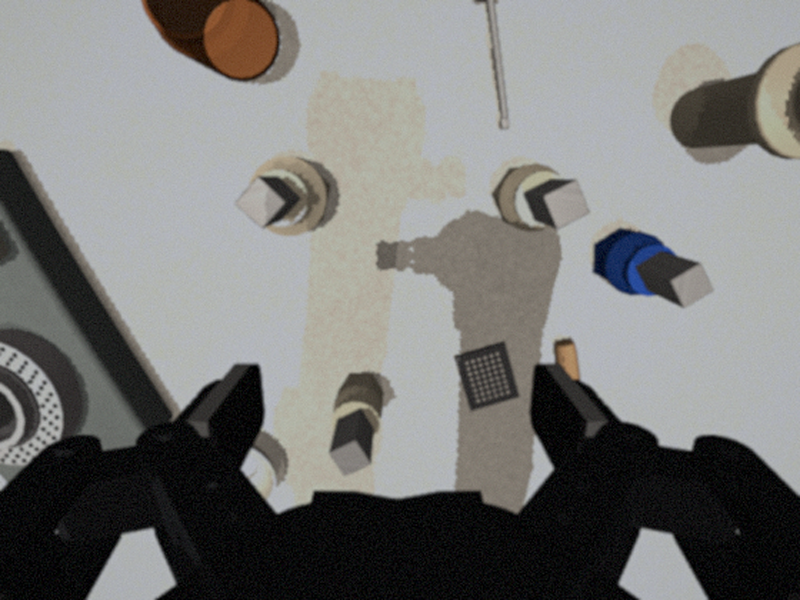

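```bash
python3 - <<'E'
from h import *
im=cv2.imread('pics/w1.png')
c=lambda x,y:cv2.resize(im[y:y+80,x:x+85],None,fx=4.7,fy=4.7,interpolation=cv2.INTER_CUBIC)
cv2.imwrite('pics/w1c.png',np.hstack([c(160,95),c(338,95)]))
cv2.imwrite('pics/w1d.png',c(215,257))
yaw=np.radians(12.3)
arm.movep([.503,.182,.27],down(yaw-np.pi/2)); im=look('w2'); print(arm.read_time(),arm.read_tool_pos())
cv2.imwrite('pics/w2b.png',cv2.resize(im[120:300,180:400],None,fx=3.5,fy=3.3,interpolation=cv2.INTER_CUBIC))
E
```

```text
3.55 [0.50406141 0.17987343 0.27020908]
```

View pics/w1c.png

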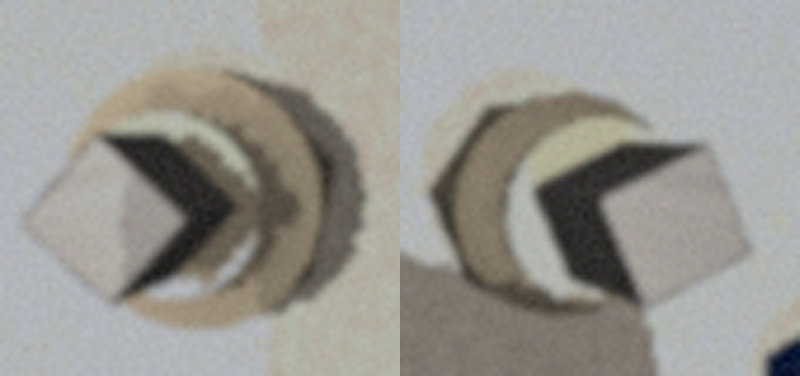

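View pics/w1d.png

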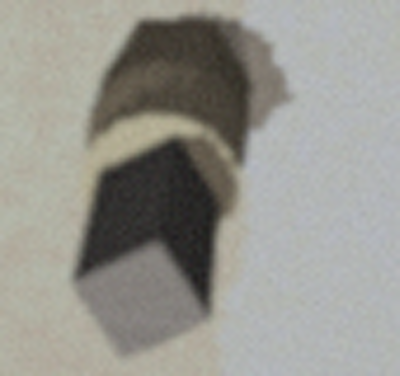

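View pics/w2b.png

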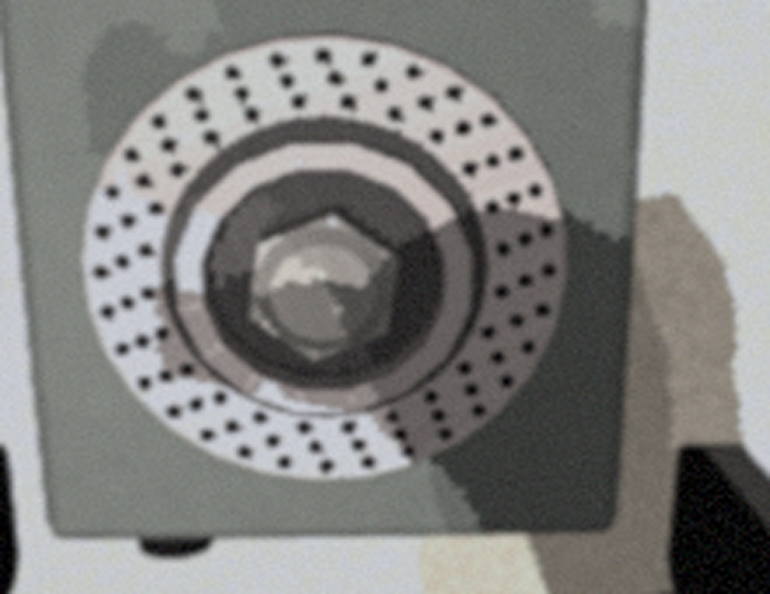

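View pics/w2.png

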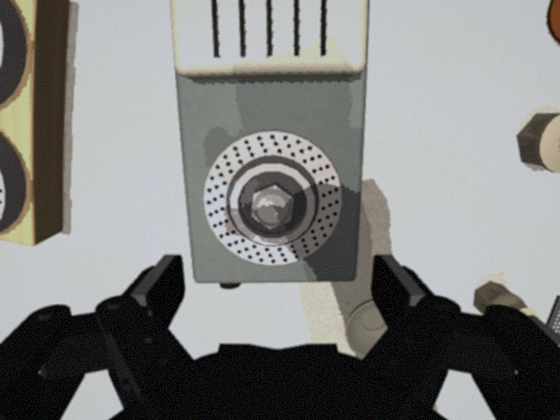

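```bash
python3 - <<'E'
from h import *
im=cv2.imread('pics/w2.png')[165:245,230:325]
g=cv2.convertScaleAbs(im,alpha=1.5,beta=0)
cv2.imwrite('pics/w2c.png',cv2.resize(g,None,fx=7,fy=7,interpolation=cv2.INTER_CUBIC))
E
```

```text
(no output)
```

View pics/w2c.png

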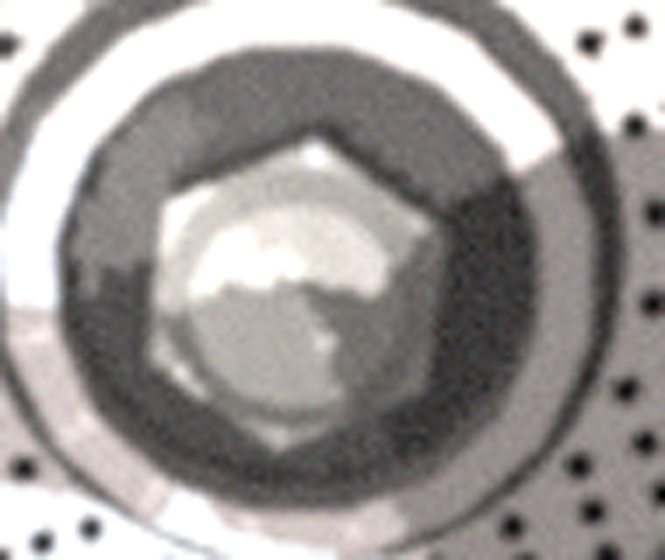

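```bash
cat > fitnut.py <<'E'
from h import *
from scipy.optimize import least_squares
C=camof('w2'); print('cam pos',-C[2].T@C[3])
V=np.array([(315,138),(163,200),(150,358),(283,455),(430,395),(440,232)],float)
V=(V+.5)/7-.5+[230,165]
def hexv(p,z):
    a=p[2]+np.radians(30)+np.arange(6)*np.pi/3; r=p[3]/np.sqrt(3)
    return np.c_[p[0]+r*np.cos(a),p[1]+r*np.sin(a),np.full(6,z)]
for z in (.096,.088,.08):
  for sub in (range(6),(1,2,3,4)):
    sub=list(sub)
    def f(p):
        P=proj(C,hexv(p,z)); d=np.linalg.norm(P[:,None]-V[None],axis=2)
        j=d.argmin(0); return (P[j]-V)[sub].ravel()
    best=min((least_squares(f,[.503,.18,y0,.033]) for y0 in np.radians([0,15,30,45])),key=lambda r:r.cost)
    print(z,len(sub),best.x[:2],np.degrees(best.x[2])%60,best.x[3],best.cost)
E
python3 fitnut.py
```

```text
cam pos [0.56818288 0.19317097 0.34116185]
0.096 6 [0.50221642 0.18310277] 35.794058471184414 0.0326013518547063 1.3285284623992075
0.096 4 [0.502277   0.18274292] 35.04382444479803 0.03311287548902948 0.24153612722446458
0.088 6 [0.50006383 0.18277423] 35.79405841474993 0.03366518299872128 1.3285284623992408
0.088 4 [0.50012639 0.18240264] 35.043824437774134 0.03419339841997283 0.2415361272244848
0.08 6 [0.49791125 0.18244569] 35.794058367942476 0.034729014140948186 1.3285284623992775
0.08 4 [0.49797578 0.18206235] 35.04382442484064 0.03527392134867646 0.24153612722450493
```

```bash
python3 - <<'E'
from h import *
C=camof('w1')
V=[(305,145),(350,250),(245,303),(202,200)]
P=np.array([onplane(C,(338+(a+.5)/4.7-.5,95+(b+.5)/4.7-.5),.11) for a,b in V])
c=P.mean(0);e=np.roll(P,-1,0)-P
print(c,np.degrees(np.arctan2(e[:,1],e[:,0]))%90,np.linalg.norm(e,axis=1))
V=[(22,220),(105,135),(187,218),(118,300)]
P=np.array([onplane(C,(160+(a+.5)/4.7-.5,95+(b+.5)/4.7-.5),.11) for a,b in V]);e=np.roll(P,-1,0)-P
print('large',P.mean(0),np.degrees(np.arctan2(e[:,1],e[:,0]))%90,np.linalg.norm(e,axis=1))
E
```

```text
[ 0.5741263  -0.28854811  0.11      ] [16.98448603 16.07697978 15.47060513 17.16707858] [0.02273387 0.02267936 0.02231207 0.02208716]
large [ 0.61440547 -0.09749542  0.11      ] [30.75438619 31.76987008 35.60453643 37.05072267] [0.02361219 0.02172133 0.02147742 0.02367666]
```

```bash
python3 - <<'E'
from h import *
print([ (k,arm.ik([.574,-.2885,.142],down(np.radians(16.5+90*k))) is not None) for k in range(4)])
q=down(np.radians(16.5-90))
arm.movep([.574,-.2885,.284],q); im=look('w3'); print(arm.read_time(),arm.read_tool_pos(),arm.read_joint_positions())
cv2.imwrite('pics/w3b.png',cv2.resize(im[100:260,190:370],None,fx=4,fy=3.75,interpolation=cv2.INTER_CUBIC))
E
```

```text
[(0, True), (1, True), (2, True), (3, True)]
5.3333 [ 0.57486056 -0.28622107  0.28407156] [ 0.48591246  0.62147971 -0.09958531  1.47273385  0.06501979  1.05073237
 -0.9068646 ]
```

View pics/w3b.png

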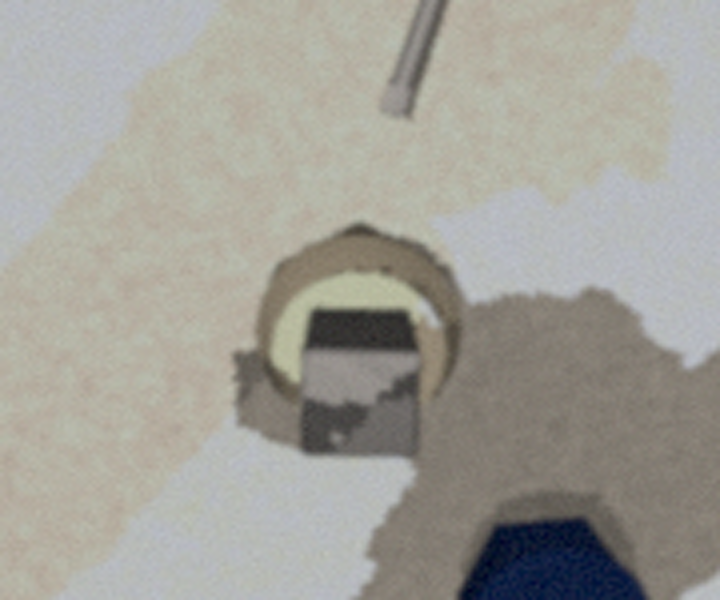

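```bash
python3 - <<'E'
from h import *
C=camof('w3')
V=[(301,350),(418,350),(418,454),(302,455)]
P=np.array([onplane(C,(190+(a+.5)/4-.5,100+(b+.5)/3.75-.5),.11) for a,b in V])
e=np.roll(P,-1,0)-P
print(P.mean(0),np.degrees(np.arctan2(e[:,1],e[:,0]))%90,np.linalg.norm(e,axis=1))
for _ in range(3): print(arm.read_time(),arm.read_tool_pos(),arm.read_ft_force()); arm.pause(.1)
R=Ro.from_quat(arm.read_eef_rot()).as_matrix();print(np.degrees(np.arctan2(R[1,1],R[0,1])),R[2],arm.read_opening())
print(arm.ik([.5022,.183,.22],down(np.radians(-84.6))))
E
```

```text
[ 0.57441915 -0.28863013  0.11      ] [16.66809515 17.44210465 17.21935099 16.55838364] [0.02324982 0.02311372 0.02360783 0.02333879]
5.3333 [ 0.57486056 -0.28622107  0.28407156] [ 0.37167857  0.59487643 -0.30836622]
5.4333 [ 0.57471193 -0.28671491  0.28410973] [ 0.29848201  0.73453724 -0.72543384]
5.5333 [ 0.57441063 -0.2874311   0.28404424] [ 0.15215312 -0.61014542  0.22584748]
-73.45056614425441 [-9.99999993e-01 -5.16129509e-05 -1.02789733e-04] 0.9999823473039312
[-0.32976817  0.54078561 -0.09067934  1.85842018  0.06878769  0.74538211
 -1.93469684]
```

```bash
python3 - <<'E'
from h import *
q=down(np.radians(-73.0)); x,y=.5744,-.2886
arm.move_gripper(.62,60)
arm.line_to([x,y,.20],.15,ori=q)
arm.pause(.2); print(arm.read_tool_pos(),arm.read_ft_force())
arm.line_to([x,y,.142],.08); arm.pause(.2)
print(arm.read_tool_pos(),arm.read_ft_force())
arm.move_gripper(0.0,60); arm.pause(.1)
print(arm.read_opening(),arm.read_tool_pos(),arm.read_ft_force(),arm.read_time())
arm.line_to([x,y,.30],.15)
arm.pause(.2); print(arm.read_opening(),arm.read_tool_pos(),arm.read_ft_force(),arm.read_time())
look('w4')
E
```

```text
[ 0.57500354 -0.28888287  0.20137543] [-0.06321031  0.21326466  0.01462565]
[ 0.57470524 -0.28876979  0.14270242] [ 0.41240424  0.16005826 -0.06334118]
0.2737222408138025 [ 0.57453232 -0.28862921  0.14229551] [-0.59293251  0.3700872   1.53224793] 8.5083
0.2785439429266212 [ 0.57413757 -0.28849772  0.2989956 ] [ 0.38920499  0.28034633 -1.07465247] 9.9083
```

View pics/w4.png

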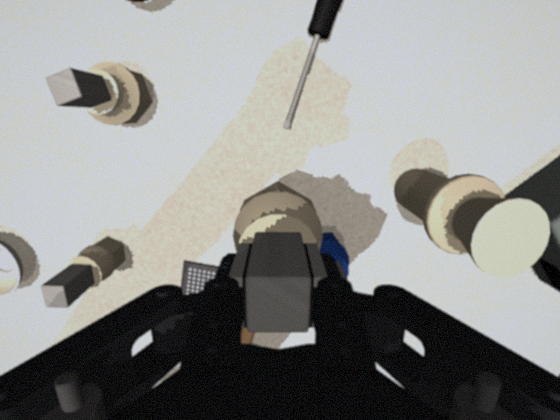

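```bash
python3 - <<'E'
from h import *
q=down(np.radians(-84.6)); x,y=.5022,.1828
arm.movep([x,y,.30],q); arm.pause(.2)
arm.line_to([x,y,.255],.1); arm.pause(.3)
print(arm.read_tool_pos(),arm.read_ft_force(),arm.read_time()); look('w5')
f0=arm.read_ft_force()[2]
for z in np.arange(.246,.2195,-.003):
    arm.line_to([x,y,z],.04); arm.pause(.08)
    F=arm.read_ft_force(); p=arm.read_tool_pos()
    print(round(z,4),p.round(4),F.round(1))
    if abs(F[2]-f0)>12 or np.hypot(F[0],F[1])>15: break
print(arm.read_time()); cv2.imwrite('pics/s5.png',snapshot('scene'))
E
```

```text
[0.50242102 0.18288349 0.25556089] [ 0.23670177 -0.67635965 -1.19390499] 12.8
0.246 [0.5022 0.1828 0.2459] [ 0.2 -0.2 -1.5]
0.243 [0.5022 0.1828 0.243 ] [-0.3 -0.5 -2.1]
0.24 [0.5022 0.1828 0.24  ] [ 0.3 -0.4 -1.4]
0.237 [0.5022 0.1828 0.2369] [-0.5 -0.7 -1.6]
0.234 [0.5022 0.1828 0.2339] [ 0.1 -0.2 -1. ]
0.231 [0.5022 0.1828 0.2309] [ 0.2 -0.4 -1.5]
0.228 [0.5022 0.1828 0.2279] [ 0.3  0.8 -1.6]
0.225 [0.5022 0.1828 0.2249] [ 0.   0.2 -1.8]
0.222 [0.5027 0.1831 0.2222] [0.3 0.  0.1]
15.975
```

View pics/w5.png

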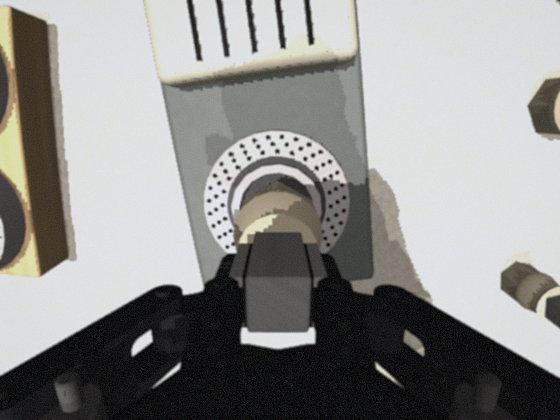

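```bash
python3 - <<'E'
from h import *
x,y=.5022,.1828
for z in np.arange(.2215,.214,-.0005):
    arm.line_to([x,y,z],.04); arm.pause(.1)
    F=arm.read_ft_force(); p=arm.read_tool_pos()
    print(round(z,4),p.round(4),F.round(1),round(arm.read_opening(),4))
    if F[2]>10 or np.hypot(F[0],F[1])>12: break
arm.pause(.3);print(arm.read_time(),arm.read_tool_pos(),arm.read_ft_force(),arm.read_wrist_torque()); 
im=snapshot('scene');cv2.imwrite('pics/s6.png',cv2.resize(im[130:310,180:420],None,fx=3.2,fy=3.2,interpolation=cv2.INTER_CUBIC)); im=look('w6')
E
```

```text
0.2215 [0.5027 0.1831 0.2222] [0.9 0.9 6. ] 0.2694
0.221 [0.5027 0.1831 0.2222] [-0.2  0.4  7.7] 0.2755
0.2205 [0.5027 0.1831 0.2222] [-0.4 -0.7 11.5] 0.2731
17.375 [0.50271559 0.18312157 0.22215944] [-1.16226585 -0.36984237 11.27385289] [-0.175979    0.26280608  0.02754153]
```

View pics/s6.png

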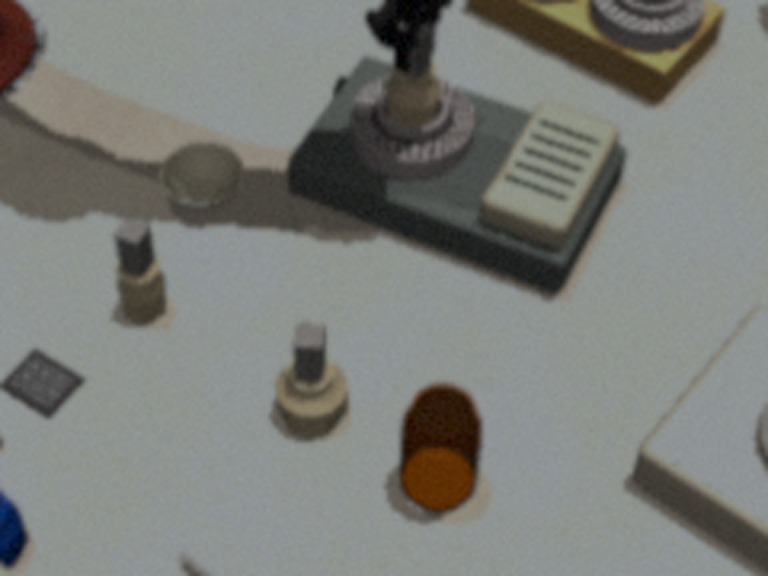

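View pics/w6.png

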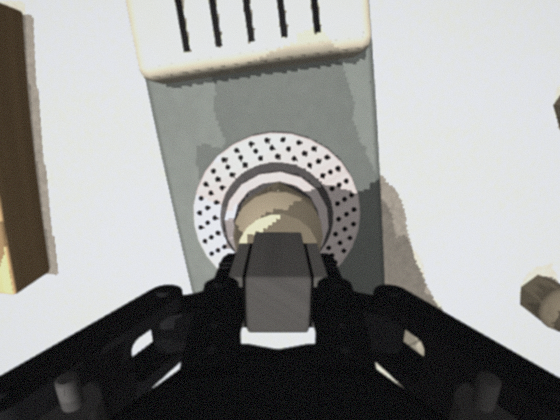

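```bash
python3 - <<'E'
from h import *
print(arm.read_opening(),arm.read_ft_force(),arm.read_tool_pos()); print(ticket.finish_job()); print(arm.read_time())
E
```

```text
0.2738242263031533 [-1.09233032 -0.381849   10.36728767] [0.50272507 0.18314368 0.22217287]
the job is handed in; nothing more can be done
None
the job is handed in; nothing more can be done
```

The medium ivory socket is seated fully home on the mounted nut, and I handed the job in at about 17 s of the 64 s, still gripping it.

- **Choosing the socket:** The wrist camera put the nut at about 33 mm over flats and the space inside the collar at about 55 mm across. Both pointed to the medium socket (53.5 mm over corners), so I tried only that one. The small and large sockets were never touched.
- **Fitting it:** I turned the socket about 11.6° to line up with the nut and lowered it. It met no resistance until the TCP stopped at z = 0.2222 m. Fully home is 0.222 m; a wrong size would have stopped 10 or 18 mm higher.
- **Last checks:** It held under a light push of about 10 N, with side force of about 1 N and the gripper still closed on the adapter (opening 0.274). The scene and wrist pictures show it inside the collar and upright, and the other objects in view looked undisturbed.
- **Disagreement:** My first rough reading of the medium socket's position from the top camera was about 10 mm off in y from the wrist camera. I used the wrist measurement, and the grasp confirmed it.

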